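# Clip the lid onto the pickle box

### The job

Put the oblong lid with the bar handle squarely on the pickle box, the one with the two upright snap hooks, and press it straight down until it is fully home and both hooks have clicked over its ends. Then let go and take the gripper away.

Things in the scene. Friction and masses are not known exactly. Their poses are not given: they have to be found in the camera images.
- lid_grip (a point): Oblong white lid, plate 180 x 96 x 8 mm, lying handle up on the counter (not the round one); 0.11 to 0.21 kg. Its handle is a bar across the middle, 60 long (along y), 16 thick (x), 20 high, on feet 20 high. Point: middle of the bar, over the lid's centre, 30 above the plate's top, 38 above its underside. x along the lid's long side, z up; the same either way round.
- box_seat (a point): White open pickle box, 172 x 92 x 70 mm high, fixed; the similar tub has no hooks. Point: centre of its mouth at rim height; x along the long side, z up, either way round. The lid lies home on the rim, its bar's middle 38 above this point. Set down loose it stops on the hooks about 24 too high; about 6 to 15 N straight down snaps it in. The hooks guide it along x if within 8 mm, but not along y.
- hook_a (a joint): Springy white plastic hook, 60 mm wide, at the middle of the box's short +x side. Strip's inner face 94 mm from the box centre, barb reaching in to 84, 9.5 to 12.5 above the rim; from the barb a flare leans out to 100 from the centre, 44.5 above the rim. Value: outward lean in rad, 0 upright (at rest or clicked over the lid), about 0.1 while the lid squeezes past; springs back.
- hook_b (a joint): The same hook at the middle of the box's short -x side, same values.
Things that resemble listed ones, but are neither listed nor needed, are in the scene too. What is shaped like the part that bears box_seat but brown or red is not meant.

How it is judged:
On the way:
1. the gripper is on the lid while it sits on the hooks, not yet home (horizontal distance between lid_grip and box_seat below 0.025 m and z of lid_grip in the frame of box_seat between 0.043 and 0.08 m and contact force between any of the fingers, the arm and lid above 0.3 N).
At the end, for the whole second after the job is handed in: The lid lies flat on the box's rim (within 4 mm of home in height, level to 3 degrees), centred on it to 15 mm and in line to 10 degrees, both hooks have sprung back upright over its ends (lean under 0.04 rad), and it is at rest and released (z of lid_grip in the frame of box_seat between 0.034 and 0.042 m and horizontal distance between lid_grip and box_seat below 0.015 m and angle between the x axis of lid_grip and the x axis of box_seat, either way round below 0.17 rad and angle between lid_grip's own z axis and vertical below 0.05 rad and value of joint each of hook_a, hook_b below 0.04 rad and linear speed of lid below 0.02 m/s); the robot touches nothing.
It also fails if it takes over 38 s, if anything falls off the work surface, if the arm or the gripper's body presses on something with over 40 N, if the wrist force passes 120 N, or if a joint passes its speed limit or range.

### The arm

A 7-joint arm with a two-finger parallel gripper is mounted at the origin on the work surface. World frame = base frame: x ahead of the robot, y to its left, z up, the work surface at z = 0. Lengths are in m, angles in rad, forces in N, time in s.
With the tool pointing down it reaches from about 0.425 to 0.8 m from the base axis. Payload 8.3 kg.
Tool frame: the origin (TCP) lies at the very end of the fingers, on their centre line; the grasp point (between the pads) lies 19 mm behind it; y points along the fingers, z is the direction in which the jaws open and shut, and the axes are right-handed (so a half turn about y gives the same grasp; the last joint's range is limited). The gripper opens to 85 mm and grips with 20 to 120 N. Pads are 22 mm wide; open, the fingers measure 114 mm over their backs; the gripper's body (76 mm by 85 mm) begins 54 mm behind the grasp point. The pads swing forward as they close: fully open they stand 13 mm farther back than shut.
Start: joints at [1.12, 0.383, 0.016, 1.37, -0.006, 1.388, -0.046], TCP at [0.236, -0.579, 0.231] pointing down, gripper open.
Joint ranges: [-2.95, 2.95], [-0.25, 2.06], [-1.52, 1.56], [0.18, 2.33], [-1.44, 4.58], [0.02, 2.06], [-3.01, 3.01]. Speed limits (rad/s): [2.39, 2.39, 3.01, 3.01, 3.14, 3.14, 3.14].

### API

Orientations are given as a unit quaternion [w, x, y, z].
In Python, from station import arm gives the robot as it stands. The module is installed in compiled form; this text tells all that it offers.
- The arm moves only by the tool play_rows, never from a script. Its argument "targets" is one flat list of numbers, 6 for each row, row after row: the shift along the tool's x, y, z in mm, then the turn, a rotation vector about the tool's x, y, z in degrees. In form: [x, y, z, wx, wy, wz, x, y, z, wx, wy, wz, ...]. A call has 1 to 12 rows; each row shifts and turns the commanded pose from where the row before left it, along the tool's axes as they then stand; what a row does not reach is not made up. A row lasts 1/10 s, in which the tool goes at most 50 mm and 8.59 degrees, less where a joint would pass 70% of its speed; a pose out of reach is approached as far as the arm can. A call is refused whole if a number of a shift passes 50 or a number of a turn 8.59, either way. A call with a gripper value outside its range is refused whole. "claw" is the closure, from 0 (fully open) to 1 (shut), set as the call begins (left out, the last holds). The fingers move at their own pace and stop on an object; "newtons" is the grip in N (left out, the last holds). Time passes only in rows, so rows that do not move let the fingers close. It gives the time, the measured TCP pose, the force and the opening at its end, in the units of the state.
- arm.get_obs(): the state, without advancing time (a new reading comes with each control period).
- arm.get_image(name): name is "scene" or "top"; returns a dict with "color" (480x640x3 uint8, blue, green, red), "vfov" (degrees; the focal length in pixels is half the picture's height over the tangent of half this angle, whatever the lens; pixels are square), "cx", "cy" (the principal point, pixels), "dist" ([k1, k2, p1, p2, k3] as OpenCV has them; the pictures are not rectified), "world_to_cam" (4x4, takes a point from world to camera coordinates). Camera axes: x right, y down, z forward; pixel columns grow to the right and rows downward; lengths in m; the calibration is good to about 2 mm. A picture is of the moment at which its call begins. There is no depth.
- arm.job_done(): hands the job in, once; it reports no verdict.
Trained networks look in the newest picture that a camera, given by its name, has taken for a name from the list of things; names that differ only in an ending like _2 or _b are one class to them, and where a whole thing is asked for, a point or a joint stands for the part that bears it (a point fixed in the world has none). Each returns a list of dicts, best first, with "conf" (0 to 1); they miss things now and then, are a little off and sometimes report something else, mostly with a low value. They report only what shows in the picture. A call takes as long as a camera call. They do not tell look-alikes from the thing itself.
- arm.find_in(label, camera): "xy" ([column, row] in pixels, amid what is visible of it).
- arm.regions_of(label, camera): "pixels" (480x640 bool, what is visible of it) and "xy" ([column, row] in pixels, amid what is visible of it).
- arm.landmark_of(label, camera): "xy" ([column, row] in pixels: a listed point, or the origin of a listed thing).
The state is a dict: "time_s": time; "joint_positions": joint angles; "qvel": joint speeds; "joint_torque": joint torques, N m; "position": TCP position; "tcp_rot": TCP orientation; "force": force on the tool from outside, world axes, zero at the start; "ft_torque": the same for the moment, N m; "width": finger opening in m.
Only numpy, scipy, OpenCV 4.12 (cv2) and the standard library are available. Lean on these libraries where they do the work, as an engineer would, in place of code of your own. Each camera call takes 0.05 s, during which the arm holds its last target. There are 200 camera calls.

## Working session

There is one attempt and no reset: what is moved stays moved. The work goes in short steps, Python scripts to look and compute and a tool call to move; the robot and the scene stay as the last step left them, time stands still between calls to the robot, and variables do not carry over. Pictures are saved under pics/ and viewed, on a budget of 10 in all, crops included, one or two more only if the job needs it, and the job is handed in when it is done.

Besides the shell and the picture viewer there is one more tool, called as a command line: name --argument value ..., lists and objects as JSON in quotes. play_rows: Moves the arm, as the interface text tells. Its arguments: {"type":"object","properties":{"targets":{"type":"array","items":{"type":"number"}},"claw":{"type":"number"},"newtons":{"type":"number"}},"required":["targets"]}

```bash
mkdir -p pics
cat > h.py <<'E'
import cv2,numpy as np
from station import arm
def cam(n):
    im=arm.get_image(n); h,w=im["color"].shape[:2]
    f=h/2/np.tan(np.radians(im["vfov"]/2)); K=np.array([[f,0,im["cx"]],[0,f,im["cy"]],[0,0,1]])
    return im,K,np.array(im["dist"],float),np.array(im["world_to_cam"])
def toplane(uv,z,c):
    im,K,d,T=c
    p=cv2.undistortPoints(np.array(uv,float).reshape(-1,1,2),K,d).reshape(-1,2)
    r=np.c_[p,np.ones(len(p))]@T[:3,:3]; o=-T[:3,:3].T@T[:3,3]
    return o+r*((z-o[2])/r[:,2])[:,None]
def proj(P,c):
    im,K,d,T=c
    return cv2.projectPoints(np.array(P,float).reshape(-1,1,3),cv2.Rodrigues(T[:3,:3])[0],T[:3,3],K,d)[0].reshape(-1,2)
E
python3 - <<'E'
from h import *
for n in("top","scene"):
    c=cam(n); cv2.imwrite(f"pics/{n}0.png",c[0]["color"])
    print(n,(-c[3][:3,:3].T@c[3][:3,3]).round(3))
    for l,z in(("lid_grip",.038),("box_seat",.07),("hook_a",.07)):
        for r in arm.landmark_of(l,n): print(l,r["conf"],np.round(r["xy"],1),toplane(r["xy"],z,c).round(3))
o=arm.get_obs();print({k:np.round(v,3) for k,v in o.items()})
E
```

```text
top [ 0.366 -0.011  1.316]
lid_grip 0.95 [280.  136.1] [[0.668 0.026 0.038]]
box_seat 0.78 [161.7 351.6] [[0.215 0.267 0.07 ]]
box_seat 0.76 [408.4 316.5] [[ 0.284 -0.239  0.07 ]]
box_seat 0.69 [173.6 216.4] [[0.492 0.245 0.07 ]]Traceback (most recent call last):
  File "<stdin>", line 6, in <module>
ValueError: it knows: box_seat, lid_grip
```

View pics/top0.png

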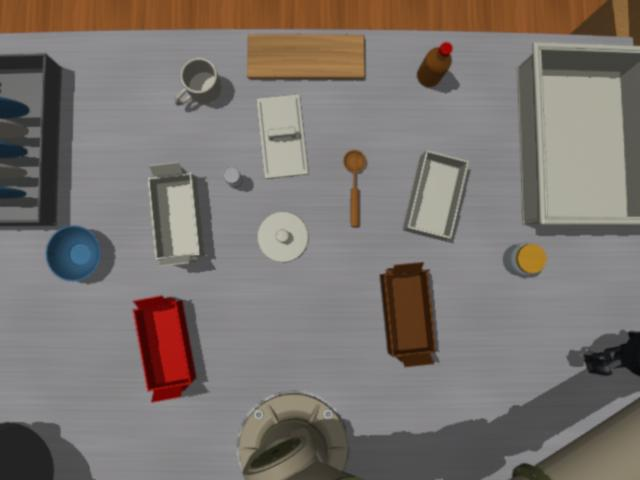

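The top view shows the oblong lid at (282,136) and the white box with hooks at (175,217). The tub without hooks is at (437,196), and the red and brown boxes are decoys.

```bash
cat > fit.py <<'E'
from h import *
from scipy.optimize import minimize
from scipy.spatial import ConvexHull
def model(kind,z0):
    def box(x,y,a,b): return [[i,j,k] for i in(-x,x) for j in(-y,y) for k in(a,b)]
    if kind=="lid": return [box(.09,.048,z0,z0+.008),box(.008,.03,z0+.028,z0+.048)]
    H=[[s*i,j,.07+k] for s in(1,-1) for i,k in((.094,-.03),(.1,.0445)) for j in(-.03,.03)]
    return [box(.086,.046,0,.07),H[:4],H[4:]]
def render(p,kind,z0,c,S=4):
    ca,sa=np.cos(p[2]),np.sin(p[2]); m=np.zeros((480,640),np.uint8)
    m=np.zeros((480*S,640*S),np.uint8)
    for b in model(kind,z0):
        b=np.array(b); P=np.c_[ca*b[:,0]-sa*b[:,1]+p[0],sa*b[:,0]+ca*b[:,1]+p[1],b[:,2]]
        q=((proj(P,c)+.5)*S-.5).astype(np.float32)
        cv2.fillConvexPoly(m,cv2.convexHull(q).round().astype(np.int32),255)
    return cv2.resize(m,(640,480),interpolation=cv2.INTER_AREA)/255.
def fit(p0,kind,z0,cs):
    def cost(q): 
        p=[q[0]/100,q[1]/100,q[2]/10]
        return sum(abs(render(p,kind,z0,c)-mask).sum() for c,mask in cs)
    q0=[p0[0]*100,p0[1]*100,p0[2]*10]
    r=minimize(cost,q0,method="Nelder-Mead",options=dict(initial_simplex=[q0]+[[q0[j]+(1 if i==j else 0) for j in range(3)] for i in range(3)],xatol=.01,fatol=.5))
    return np.array([r.x[0]/100,r.x[1]/100,r.x[2]/10]),r.fun
E
python3 - <<'E'
from fit import *
C={}
for n in("top","scene"):
    c=C[n]=cam(n); cv2.imwrite(f"pics/{n}0.png",c[0]["color"])
    print(n,(-c[3][:3,:3].T@c[3][:3,3]).round(3),c[1][0,0].round(1))
    for l,p0,k in(("lid_grip",[.668,.026,.05],"lid"),("box_seat",[.492,.245,.05],"box")):
        rs=arm.regions_of(l,n)
        e=proj([[p0[0],p0[1],.04]],c)[0]
        for r in rs: print(l,r["conf"],np.round(r["xy"]),r["pixels"].sum())
        print("expect",e)
        if rs:
            r=min(rs,key=lambda r:np.hypot(*(np.array(r["xy"])-e)))
            print(n,l,fit(p0,k,0,[(c,r["pixels"].astype(float))]))
    for r in arm.landmark_of("lid_grip",n):print("lid pt",toplane(r["xy"],.038,c).round(4))
    for r in arm.landmark_of("box_seat",n):print("box pt",toplane(r["xy"],.07,c).round(4),r["conf"])
o=arm.get_obs();print({k:np.round(v,3) for k,v in o.items()})
E
```

```text
top [ 0.366 -0.011  1.316] 605.8
lid_grip 0.61 [282. 136.] 3452
lid_grip 0.42 [178. 217.] 4582
expect [280.02518256 135.68214921]
top lid_grip (array([0.67703639, 0.02261915, 0.0980662 ]), np.float64(151.85098039215686))
box_seat 0.84 [166. 347.] 4810
box_seat 0.83 [404. 315.] 4792
box_seat 0.64 [175. 214.] 4787
expect [176.44571967 217.86825788]
top box_seat (array([0.49319513, 0.24641339, 0.13071274]), np.float64(311.91372549019604))
lid pt [[0.6789 0.0214 0.038 ]]
box pt [[0.2252 0.264  0.07  ]] 0.82
box pt [[ 0.2852 -0.2343  0.07  ]] 0.81
box pt [[0.4952 0.2392 0.07  ]] 0.74
scene [1.136 0.326 0.814] 574.8
lid_grip 0.83 [292. 348.] 5408
expect [294.45089829 329.39248376]
scene lid_grip (array([0.67539525, 0.02354998, 0.10836751]), np.float64(137.52549019607844))
box_seat 0.87 [461. 297.] 6973
box_seat 0.76 [512. 205.] 4718
box_seat 0.74 [268. 158.] 4323
expect [456.17575232 298.06097219]
scene box_seat (array([0.49342173, 0.24751249, 0.11581364]), np.float64(237.69411764705882))
lid pt [[0.6732 0.0225 0.038 ]]
box pt [[0.4919 0.2486 0.07  ]] 0.92
box pt [[0.223  0.2755 0.07  ]] 0.83
box pt [[ 0.293  -0.2469  0.07  ]] 0.65
{'time_s': np.float64(0.65), 'joint_positions': array([ 1.12 ,  0.383,  0.016,  1.37 , -0.006,  1.388, -0.047]), 'qvel': array([-0.   , -0.   ,  0.002, -0.002, -0.   , -0.   , -0.001]), 'joint_torque': array([-0.0000e+00, -6.2708e+01,  8.4200e-01, -3.7198e+01,  1.6000e-02,
        3.0000e-03, -0.0000e+00]), 'position': array([ 0.236, -0.579,  0.231]), 'tcp_rot': array([ 0.136, -0.136,  0.694, -0.694]), 'force': array([-0.49 , -0.919, -0.54 ]), 'ft_torque': array([ 0.003, -0.017,  0.031]), 'width': np.float64(0.085)}
```

View pics/scene0.png

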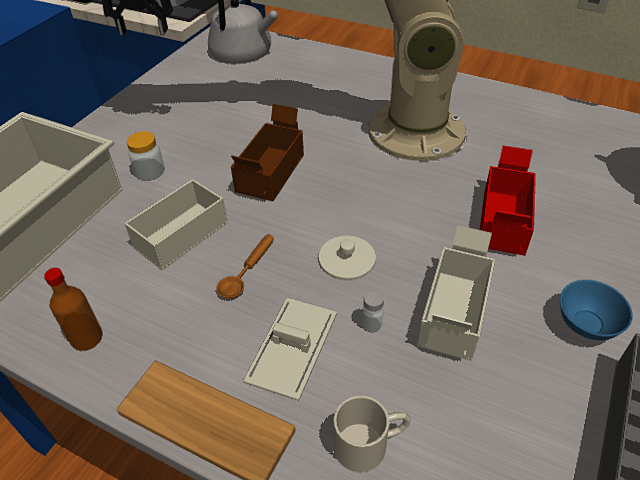

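The lid (about 0.676, 0.023) and the box (about 0.493, 0.247) agree between both views, and the obstacles lie low. Next I compute the move to above the lid.

```bash
cat > plan.py <<'E'
import sys
from h import *
from scipy.spatial.transform import Rotation as R
# usage: x y z yaw : turn (deg, tool rotvec) to tool-y down & jaw (z) along yaw; shift (mm) in axes after the turn
def plan(x,y,z,yaw):
    o=arm.get_obs(); q=np.array(o["tcp_rot"]); R0=R.from_quat(q[[1,2,3,0]])
    best=None
    for s in(1,-1):
        zt=s*np.array([np.cos(yaw),np.sin(yaw),0]); yt=np.array([0,0,-1.]); xt=np.cross(yt,zt)
        G=R.from_matrix(np.c_[xt,yt,zt]); d=(R0.inv()*G).as_rotvec(degrees=True)
        if best is None or np.linalg.norm(d)<np.linalg.norm(best[1]): best=(G,d)
    e=np.array([x,y,z])-o["position"]
    print("t",round(o["time_s"],2),"pos",np.round(o["position"],4),"q7",round(o["joint_positions"][6],2),"F",np.round(o["force"],1),"w",round(o["width"],4))
    print("turn",best[1].round(2),"shift now",(1e3*R0.inv().apply(e)).round(1),"shift after turn",(1e3*best[0].inv().apply(e)).round(1)); return best
if __name__=="__main__": plan(*map(float,sys.argv[1:]))
E
python3 plan.py .676 .023 .15 .105
```

```text
t 0.65 pos [ 0.2364 -0.5785  0.2313] q7 -0.05 F [-0.5 -0.9 -0.5] w 0.0852
turn [ -0.   -73.79  -0.  ] shift now [-634.5   81.3 -390.6] shift after turn [-552.2   81.3  500.2]
```

Run:
```python
import numpy as np
from scipy.spatial.transform import Rotation as R
for N in(17,18):
    th=-73.79/N
    M=sum(R.from_rotvec([0,th*k,0],degrees=True).as_matrix() for k in range(N))
    print(N,th,np.linalg.solve(M,[-634.5,81.3,-390.6]))
```

```text
17 -4.340588235294118 [-46.93064082   4.78235294   2.54835615]
18 -4.099444444444445 [-44.31936505   4.51666667   2.50011309]
```

play_rows --targets '[-44,4.5,2.5,0,-4.1,0,-44,4.5,2.5,0,-4.1,0,-44,4.5,2.5,0,-4.1,0,-44,4.5,2.5,0,-4.1,0,-44,4.5,2.5,0,-4.1,0,-44,4.5,2.5,0,-4.1,0,-44,4.5,2.5,0,-4.1,0,-44,4.5,2.5,0,-4.1,0,-44,4.5,2.5,0,-4.1,0]' --claw 0

```text
time_s: 1.55
position: [0.5555, -0.3516, 0.1906]
tcp_rot: [-0.35, 0.35, -0.615, 0.615]
force: [-0.6, 0.7, -0.8]
width: 0.0856
```

play_rows --targets '[-44,4.5,2.5,0,-4.1,0,-44,4.5,2.5,0,-4.1,0,-44,4.5,2.5,0,-4.1,0,-44,4.5,2.5,0,-4.1,0,-44,4.5,2.5,0,-4.1,0,-44,4.5,2.5,0,-4.1,0,-44,4.5,2.5,0,-4.1,0,-44,4.5,2.5,0,-4.1,0,-44,4.5,2.5,0,-4.1,0,0,0,0,0,0,0,0,0,0,0,0,0]'

```text
time_s: 2.65
position: [0.6729, 0.0204, 0.1502]
tcp_rot: [0.526, -0.526, 0.472, -0.472]
force: [-0.2, -0.9, -0.1]
width: 0.0857
```

Run:
```python
from plan import *
plan(.676,.023,.08,.105)
c=cam("scene"); im=c[0]["color"].copy()
# predicted lid outline, bar top and tcp
ca,sa=np.cos(.105),np.sin(.105)
def poly(x,y,z,col):
    P=[[.676+ca*i-sa*j,.023+sa*i+ca*j,z] for i,j in((-x,-y),(x,-y),(x,y),(-x,y))]
    cv2.polylines(im,[(proj(P,c)*8).astype(int)],True,col,1,shift=3)
poly(.09,.048,.008,(0,0,255)); poly(.008,.03,.048,(255,0,0))
cv2.imwrite("pics/s1.png",cv2.resize(im[230:430,200:400],None,fx=3,fy=3,interpolation=cv2.INTER_CUBIC))
```

```text
t 2.65 pos [0.6729 0.0204 0.1502] q7 -0.12 F [-0.2 -0.9 -0.1] w 0.0857
turn [ 0.02  0.17 -0.03] shift now [-2.2 70.2  3.4] shift after turn [-2.2 70.2  3.4]
```

View pics/s1.png

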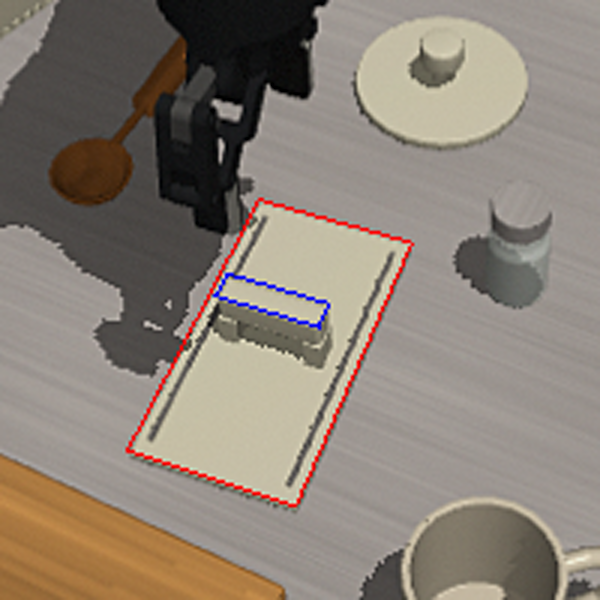

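The overlay matches the lid, plate and bar, to within about a pixel. Next I descend and grip.

play_rows --targets '[-2.2,20,3.4,0,0.17,0,0,30,0,0,0,0,0,30,0,0,0,0,0,25,0,0,0,0,0,15,0,0,0,0,0,9,0,0,0,0,0,0,0,0,0,0,0,0,0,0,0,0]'

```text
time_s: 3.5
position: [0.6771, 0.0208, 0.0226]
tcp_rot: [0.525, -0.524, 0.474, -0.474]
force: [0.4, 0.1, 0.4]
width: 0.0856
```

play_rows --targets '[0,0,0,0,0,0,0,0,0,0,0,0,0,0,0,0,0,0,0,0,0,0,0,0,0,0,0,0,0,0,0,0,0,0,0,0,0,0,0,0,0,0,0,0,0,0,0,0]' --claw 1 --newtons 90

```text
time_s: 4.3
position: [0.6765, 0.0211, 0.0218]
tcp_rot: [0.525, -0.525, 0.474, -0.474]
force: [-0.2, -0.1, 4.0]
width: 0.0145
```

play_rows --targets '[0,-5,0,0,0,0,0,-15,0,0,0,0,0,-25,0,0,0,0,0,-35,0,0,0,0,0,-35,0,0,0,0,0,-35,0,0,0,0,0,-20,0,0,0,0,0,-8,0,0,0,0,0,0,0,0,0,0]'

```text
time_s: 5.2
position: [0.6766, 0.0212, 0.2008]
tcp_rot: [0.525, -0.524, 0.473, -0.474]
force: [-0.0, 0.9, -1.6]
width: 0.0143
```

```bash
python3 plan.py .493 .247 .20 .122; python3 plan.py .676 .023 .2 .105
```

```text
t 5.2 pos [0.6766 0.0212 0.2008] q7 -0.12 F [-0.   0.9 -1.6] w 0.0143
turn [-0.12 -1.14  0.01] shift now [-243.3    0.4 -159.6] shift after turn [-246.5    0.8 -154.8]
t 5.2 pos [0.6766 0.0212 0.2008] q7 -0.12 F [-0.   0.9 -1.6] w 0.0143
turn [-0.12 -0.16  0.  ] shift now [-1.8  0.8 -0.4] shift after turn [-1.8  0.8 -0.4]
```

play_rows --targets '[-7,0,-5,0,0,0,-17,0,-11,0,0,0,-27,0,-18,0,0,0,-32,0,-21,0,0,0,-32,0,-21,0,0,0,-32,0,-21,0,0,0,-32,0,-21,0,0,0,-27,0,-18,0,0,0,-20,0,-13,0,0,0,-12,0,-8,0,0,0,-5,0,-3,0,-1.1,0,0,0,0,0,0,0]'

```text
time_s: 6.4
position: [0.4919, 0.2464, 0.1988]
tcp_rot: [-0.529, 0.53, -0.468, 0.468]
force: [1.0, -0.8, -1.6]
width: 0.0144
```

play_rows --targets '[0,0,0,0,0,0,0,0,0,0,0,0]'

```text
time_s: 6.6
position: [0.4932, 0.245, 0.199]
tcp_rot: [-0.529, 0.529, -0.469, 0.469]
force: [0.8, -0.6, -2.5]
width: 0.0146
```

```bash
cat > look.py <<'E'
import sys
from plan import *
# overlay: box model (red) at given pose, lid plate (blue) at assumed pose from the TCP
def look(name,b=(.493,.247,.122),off=(0.,.0018),h=.022,win=(380,140,200)):
    o=arm.get_obs(); q=np.array(o["tcp_rot"]); Rm=R.from_quat(q[[1,2,3,0]]).as_matrix()
    z=Rm[:,2]*np.sign(Rm[0,2]); yaw=np.arctan2(z[1],z[0]); p=np.array(o["position"])
    c=cam("scene"); im=c[0]["color"].copy()
    def poly(x0,y0,yaw,pts,col):
        ca,sa=np.cos(yaw),np.sin(yaw)
        P=[[x0+ca*i-sa*j,y0+sa*i+ca*j,k] for i,j,k in pts]
        cv2.polylines(im,[(proj(P,c)*8).astype(int)],True,col,1,cv2.LINE_AA,shift=3)
    rect=lambda x,y,k:[(-x,-y,k),(x,-y,k),(x,y,k),(-x,y,k)]
    poly(*b,rect(.086,.046,.07),(0,0,255))
    for s in(1,-1): poly(*b,[(s*.094,-.03,.08),(s*.094,.03,.08),(s*.1,.03,.1145),(s*.1,-.03,.1145)],(0,160,0))
    lx,ly=p[0]+off[0],p[1]+off[1]
    poly(lx,ly,yaw,rect(.09,.048,p[2]-h+.008),(255,0,0)); poly(lx,ly,yaw,rect(.09,.048,p[2]-h),(255,0,0))
    x,y,s=win
    cv2.imwrite(name,cv2.resize(im[max(y,0):y+s,x:x+s],None,fx=600/s,fy=600/s,interpolation=cv2.INTER_CUBIC))
    print("yaw",yaw.round(4),"lid",np.round([lx,ly],4)); return c
E
python3 - <<'E'
from look import *
plan(.493,.247,.15,.122); look("pics/s2.png")
from fit import fit
c=cam("scene")
for r in arm.regions_of("lid_grip","scene"): print(r["conf"],r["xy"],r["pixels"].sum())
E
```

```text
t 6.6 pos [0.4932 0.245  0.199 ] q7 -0.53 F [ 0.8 -0.6 -2.5] w 0.0146
turn [ 0.02 -0.18  0.02] shift now [-2. 49.  0.] shift after turn [-2. 49.  0.]
yaw 0.1188 lid [0.4932 0.2468]
0.69 [466.4, 247.8] 4857
```

View pics/s2.png

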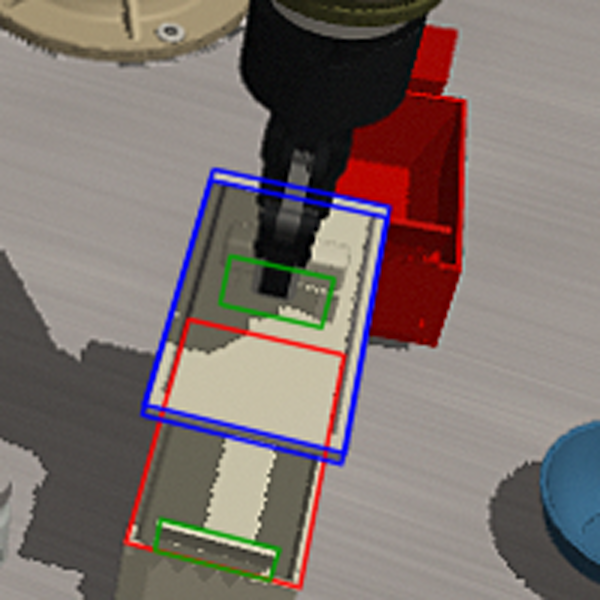

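The lid sits in the gripper as predicted and lines up with the box rim and hooks. I lower it to just above the stop at TCP z of about 0.116.

play_rows --targets '[0,8,0,0,-0.18,0,0,15,0,0,0,0,0,15,0,0,0,0,0,14,0,0,0,0,0,10,0,0,0,0,0,8,0,0,0,0,0,5,0,0,0,0,0,3,0,0,0,0,0,0,0,0,0,0,0,0,0,0,0,0]'

```text
time_s: 7.75
position: [0.4925, 0.2466, 0.1218]
tcp_rot: [0.53, -0.53, 0.468, -0.468]
force: [-0.1, 0.4, -1.2]
width: 0.0147
```

play_rows --targets '[0,2,0,0,0,0,0,2,0,0,0,0,0,2,0,0,0,0,0,0,0,0,0,0]'

```text
time_s: 8.15
position: [0.4924, 0.2465, 0.1152]
tcp_rot: [0.53, -0.53, 0.468, -0.468]
force: [1.5, 1.4, -1.2]
width: 0.0143
```

Run:
```python
from look import *
plan(.493,.245,.092,.122); look("pics/s3.png",win=(380,180,200))
```

```text
t 8.15 pos [0.4924 0.2465 0.1152] q7 -0.57 F [ 1.5  1.4 -1.2] w 0.0143
turn [-0.02  0.13 -0.01] shift now [ 1.5 23.2  0.4] shift after turn [ 1.5 23.2  0.4]
yaw 0.1243 lid [0.4924 0.2483]
```

View pics/s3.png

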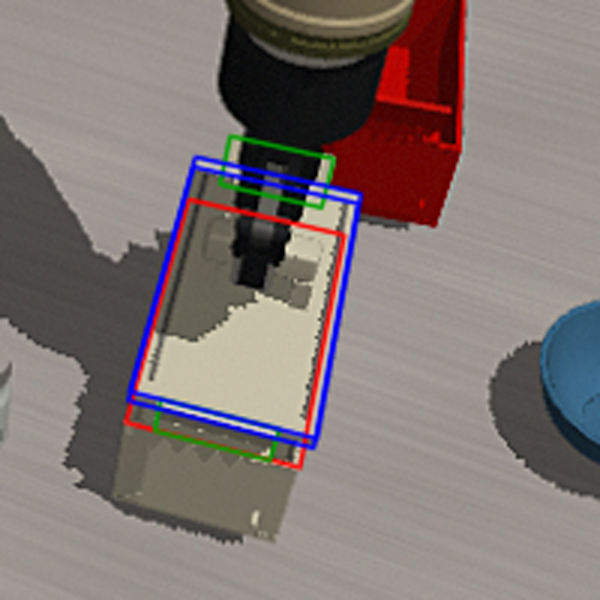

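The lid is between the hooks and aligned. Now I press down slowly.

play_rows --targets '[0.8,2,0,0,0,0,0,2,0,0,0,0,0,2,0,0,0,0,0,2,0,0,0,0,0,0,0,0,0,0]'

```text
time_s: 8.7
position: [0.4926, 0.2459, 0.1075]
tcp_rot: [0.53, -0.53, 0.468, -0.468]
force: [2.3, -0.2, 2.0]
width: 0.0144
```

play_rows --targets '[0,2,0,0,0,0,0,2,0,0,0,0,0,2,0,0,0,0,0,2,0,0,0,0,0,0,0,0,0,0]'

```text
time_s: 9.2
position: [0.4923, 0.2458, 0.099]
tcp_rot: [0.53, -0.53, 0.468, -0.468]
force: [3.9, 1.6, -0.2]
width: 0.0144
```

play_rows --targets '[0,2,0,0,0,0,0,2,0,0,0,0,0,1,0,0,0,0,0,0,0,0,0,0]'

```text
time_s: 9.6
position: [0.4912, 0.2452, 0.0932]
tcp_rot: [-0.529, 0.531, -0.468, 0.467]
force: [0.5, -0.3, -4.7]
width: 0.0147
```

play_rows --targets '[0,1,0,0,0,0,0,1,0,0,0,0,0,0,0,0,0,0]'

```text
time_s: 9.9
position: [0.492, 0.2456, 0.0921]
tcp_rot: [-0.53, 0.53, -0.468, 0.468]
force: [0.8, -0.1, -2.7]
width: 0.0143
```

play_rows --targets '[0,1,0,0,0,0,0,1,0,0,0,0,0,0,0,0,0,0]'

```text
time_s: 10.2
position: [0.4923, 0.2458, 0.0917]
tcp_rot: [0.53, -0.53, 0.468, -0.468]
force: [-6.2, -3.4, 11.2]
width: 0.0141
```

Run:
```python
from look import *
plan(.493,.245,.092,.122); look("pics/s4.png",win=(380,180,200))
```

```text
t 10.2 pos [0.4923 0.2458 0.0917] q7 -0.58 F [-6.2 -3.4 11.2] w 0.0141
turn [-0.03  0.15  0.03] shift now [ 0.9 -0.3  0.6] shift after turn [ 0.9 -0.3  0.6]
yaw 0.1246 lid [0.4923 0.2476]
```

View pics/s4.png

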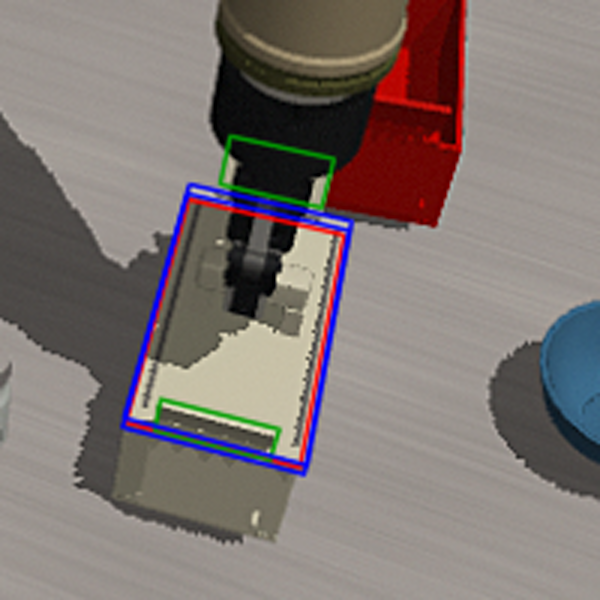

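The lid is on the rim (the stop is hard at TCP z 0.0917) and the near hook is over its end. One firmer press, then I ease off, release and retreat.

play_rows --targets '[0,1.5,0,0,0,0,0,0,0,0,0,0,0,0,0,0,0,0]'

```text
time_s: 10.55
position: [0.4923, 0.2457, 0.0916]
tcp_rot: [0.53, -0.53, 0.467, -0.468]
force: [-11.3, -6.9, 25.2]
width: 0.0146
```

play_rows --targets '[0,-1.5,0,0,0,0,0,-1,0,0,0,0,0,0,0,0,0,0,0,0,0,0,0,0]'

```text
time_s: 10.95
position: [0.4925, 0.2458, 0.0917]
tcp_rot: [0.53, -0.53, 0.468, -0.468]
force: [-1.9, -1.6, 6.1]
width: 0.0142
```

play_rows --targets '[0,0,0,0,0,0,0,0,0,0,0,0,0,0,0,0,0,0,0,0,0,0,0,0,0,0,0,0,0,0,0,0,0,0,0,0,0,0,0,0,0,0,0,0,0,0,0,0]' --claw 0 --newtons 20

```text
time_s: 11.75
position: [0.4924, 0.2457, 0.0914]
tcp_rot: [0.53, -0.53, 0.468, -0.468]
force: [-0.6, -0.2, 0.3]
width: 0.0855
```

play_rows --targets '[0,-5,0,0,0,0,0,-10,0,0,0,0,0,-20,0,0,0,0,0,-35,0,0,0,0,0,-35,0,0,0,0,0,-35,0,0,0,0,0,-30,0,0,0,0,20,-10,0,0,0,0,40,0,0,0,0,0,40,0,0,0,0,0,40,0,0,0,0,0,40,0,0,0,0,0]'

```text
time_s: 12.95
position: [0.5147, 0.0657, 0.2726]
tcp_rot: [0.531, -0.53, 0.467, -0.468]
force: [0.6, 0.3, -0.4]
width: 0.0854
```

play_rows --targets '[40,0,0,0,0,0,20,0,0,0,0,0,0,0,0,0,0,0,0,0,0,0,0,0]'

```text
time_s: 13.35
position: [0.5222, 0.0078, 0.2721]
tcp_rot: [0.53, -0.53, 0.468, -0.468]
force: [-0.4, 0.2, -0.4]
width: 0.0853
```

Run:
```python
from look import *
from fit import fit
b=(.493,.247,.122)
c=cam("scene"); t=cam("top"); ims=[]
for k,(n,cc) in enumerate((("scene",c),("top",t))):
    for r in arm.landmark_of("lid_grip",n): print(n,r["conf"],toplane(r["xy"],.108,cc).round(4))
    im=cc[0]["color"].copy(); ca,sa=np.cos(b[2]),np.sin(b[2])
    for pts,col in(([(-.09,-.048,.078),(.09,-.048,.078),(.09,.048,.078),(-.09,.048,.078)],(255,0,0)),([(-.008,-.03,.118),(.008,-.03,.118),(.008,.03,.118),(-.008,.03,.118)],(0,0,255)),
      *[([(s*.094,-.03,.08),(s*.094,.03,.08),(s*.1,.03,.1145),(s*.1,-.03,.1145)],(0,160,0)) for s in(1,-1)]):
        P=[[b[0]+ca*i-sa*j,b[1]+sa*i+ca*j,z] for i,j,z in pts]
        cv2.polylines(im,[(proj(P,cc)*8).astype(int)],True,col,1,cv2.LINE_AA,shift=3)
    s=160; x,y=np.round(proj([[b[0],b[1],.08]],cc)[0]).astype(int)-s//2
    for a in(cc[0]["color"],im): ims.append(cv2.resize(a[y:y+s,x:x+s],(390,300) if 0 else (300,300),interpolation=cv2.INTER_CUBIC))
cv2.imwrite("pics/s5.png",np.vstack([np.hstack(ims[:2]),np.hstack(ims[2:])]))
plan(.493,.247,.2,.122)
```

```text
scene 0.86 [[0.4895 0.248  0.108 ]]
top 0.75 [[0.4933 0.2436 0.108 ]]
t 13.55 pos [0.5221 0.0092 0.2717] q7 -0.01 F [-0.4 -1.4 -0.5] w 0.0855
turn [-0.03  0.29 -0.02] shift now [-239.6   71.8    1.3] shift after turn [-2.396e+02  7.170e+01  1.000e-01]
```

View pics/s5.png

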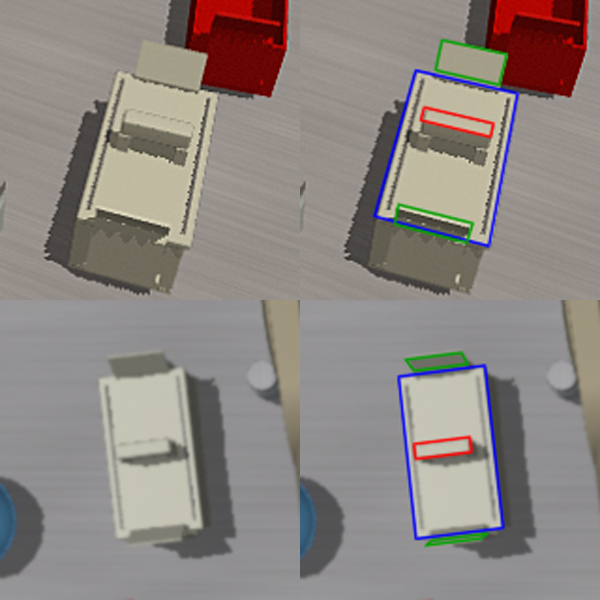

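```bash
python3 -c "
from station import arm
print(arm.job_done())"
```

```text
the job is handed in; nothing more can be done
None
```

The oblong lid is on the white pickle box and pressed home. I then released it, moved the gripper away, and handed the job in at about 13.6 s; no verdict is reported.

- **Moves:** I gripped the lid by its bar, aligned it over the box and lowered it between the hooks. I pressed it to a hard stop on the rim with about 25 N, then eased off, opened the gripper and retreated to about 0.27 m height.
- **Height:** the stop came at TCP height 0.0916 m, where about 0.092 m was expected for a lid that is home.
- **Position:** in the last pictures from both cameras, the drawn outline of a home lid matches the real one to within a few pixels. The two landmark readings of the lid centre, (0.4895, 0.248) and (0.4933, 0.2436), lie within about 4 mm of the box centre but differ from each other by roughly 6 mm. That is camera and network error, inside the 15 mm tolerance.
- **Hooks:** both look upright over the lid's ends in both views, but I checked this only by eye. In the top view hook b's outline sat a few pixels off. The force readings showed no clear 6–15 N peak while the lid passed the barbs.
- **Limits:** the largest force reading returned was about 28 N, well under the 120 N wrist limit.

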